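# Take the cap nut off a moulder arbor of unknown thread hand

## Robot

A 7-joint arm with a two-finger parallel gripper is mounted at the origin on a cart in front of the work surface, level with it; the furniture and walls round the work are solid. World frame = base frame: x ahead of the robot, y to its left, z up, the work surface at z = 0. Lengths are in m, angles in rad, forces in N, time in s.
With the tool pointing down it reaches from about 0.4 to 0.925 m from the base axis. Payload 5.6 kg.
Tool frame: the origin (TCP) lies midway between the tips of the shut fingers; the grasp point (between the pads) lies 19 mm behind it; z points along the fingers, y is the line along which they close (so a half turn about z gives the same grasp; the last joint's range is limited). The gripper opens to 85 mm and grips with 20 to 120 N. Pads are 22 mm wide; open, the fingers measure 114 mm over their backs; the gripper's body (76 mm by 85 mm) begins 54 mm behind the grasp point. The pads swing forward as they close: fully open they stand 13 mm farther back than shut.
Start: joints at [-1.346, 0.468, -0.012, 1.603, 0.006, 1.071, -0.056], TCP at [0.172, 0.627, 0.231] pointing down, gripper open.
Joint ranges: [-2.53, 2.53], [-0.31, 2.02], [-1.57, 1.55], [0.28, 2.44], [-1.29, 4.43], [0.15, 1.84], [-2.92, 2.92]. Speed limits (rad/s): [2.57, 2.57, 3.14, 3.14, 3.14, 3.14, 3.14].

## Interface

Orientations are given as a unit quaternion [w, x, y, z].
In Python, from rig import get_state, capture, camera_info, finish_job, recognise, landmark_of gives the robot as it stands.
- The arm moves only by the tool apply_moves, never from a script. Its argument "steps" is a list of rows, each a list of 6 numbers: the shift along the tool's x, y, z normalised to -1 to 1, where 1 is 1000 mm, then the turn, a rotation vector about the tool's x, y, z normalised to -1 to 1, where 1 is 180 degrees. A call has 1 to 8 rows; each row is the pose to reach, as a shift and turn from the pose commanded when the call began, along the tool's axes at that moment, turning the shorter way round; what a row does not reach only later rows make up. A row lasts 1/12 s, in which the tool goes at most 41.7 mm and 7.16 degrees, less where a joint would pass 70% of its speed; a pose out of reach is approached as far as the arm can. A call with a number of a shift or a turn outside -1 to 1 is refused whole. A call with a gripper value outside its range is refused whole. "hand" is the closure, from 0 (fully open) to 1 (shut), set as the call begins (left out, the last holds). The fingers move at their own pace and stop on an object; "newtons" is the grip in N (left out, the last holds). Time passes only in rows, so rows that repeat a pose let the fingers close. It gives the time, the measured TCP pose, the force, the opening and the grip force at its end, in the units of the state.
- get_state(): the state, without advancing time (a new reading comes with each control period).
- capture(name): name is "side" or "top"; returns the picture (384x512x3 uint8, red, green, blue); there is no depth.
- camera_info(name): a dict with "mtx" (3x3 intrinsics, pixels), "position" and "attitude" of the camera in the world. Camera axes: x right, y down, z forward; pixel columns grow to the right and rows downward; lengths in m; the calibration is good to about 2 mm. A picture is of the moment at which its call begins. camera_info takes no time and is no camera call.
- finish_job(): hands the job in; it is judged then, once.
Trained networks look in the newest picture that a camera, given by its name, has taken for a name from the list of things; names that differ only in an ending like _2 or _b are one class to them, and where a whole thing is asked for, a point or a joint stands for the part that bears it (a point fixed in the world has none). Each returns a list of dicts, best first, with "p" (0 to 1); they miss things now and then, are a little off and sometimes report something else, mostly with a low value. They report only what shows in the picture. A call takes as long as a camera call. They do not tell look-alikes from the thing itself.
- recognise(label, camera): "pixel" ([column, row] in pixels, amid what is visible of it).
- landmark_of(label, camera): "pixel" ([column, row] in pixels: a listed point, or the origin of a listed thing).
The state is a dict: "time_s": time; "qpos": joint angles; "joint_vel": joint speeds; "joint_torque": joint torques, N m; "eef_pos": TCP position; "eef_rot": TCP orientation; "ft_force": force on the tool from outside, world axes, zero at the start; "moment": the same for the moment, N m; "gripper_width": finger opening in m; "grasp_force": force on a finger pad.
Only numpy, scipy, OpenCV 4.12 (cv2) and the standard library are available. Lean on these libraries where they do the work, as an engineer would, in place of code of your own. Each camera call takes 0.05 s, during which the arm holds its last target. There are 200 camera calls.

## Task

Lock the arbor that stands in the green stand by throwing the stand's lock lever into the red-marked notch, then take the cap nut off that arbor: its thread may be right- or left-hand and nothing shows which, so try it both ways and unscrew it the way that gives. Lift the nut straight up about 10 cm above its seat and finish holding it there, upright and still, so that the cutter block can be put on; leave the lever in the red notch and the spare arbor and the other things alone.

Things in the scene. Friction and masses are not known exactly. Their poses are not given: they have to be found in the camera images.
- stand: Green cast arbor stand fixed to the table, round foot 110 mm across; origin on the table under the axis of the arbor in it, z up; lock lever on its -y side. Either arbor may be the one in it: the one whose axis lies on this origin. It spins freely with its nut until the lever is in the red notch: then a spring roller pawl drops between the pins of its drum (within 15 degrees of turn) and holds up to about 1 N m.
- rack: Beech block, 88 x 150 x 50 mm, fixed at the back of the table, with two places for arbors: the spare arbor stands 37 mm to the +y side of its origin (under its centre), the other place is an empty hole.
- lock_lever (a joint): Lock lever, turns level about an upright axis: 0 = plain notch of the dark quadrant plate under it (arbor free), 1.134 rad (65 degrees anticlockwise seen from above) = notch with red paint on both sides (arbor locked). It starts in or beyond the plain notch. A spring plunger clicks into the notches; under 10 N at the grip moves it. It stays where it is left.
- lever_pivot (a point): Point on the lever's upright hinge axis, 70 mm above the table.
- lever_grip (a point): Middle of the lever's upright round black grip: 19 mm across, from 10 mm below to 8 mm above this point and tapering beyond, top 16 mm above it. 100 mm above the table, 88 mm from the hinge axis. The lever's bar lies 27 to 35 mm below it.
- arbor_1: Moulder arbor, upright; origin on its axis at the underside of its 72 mm flange, 50 mm above the table, z up. Above: pin drum 60 mm across, spacer rings 68 and 60 mm across whose top, 57 mm above the origin, is the nut's seat; then a stud 38 mm high, hidden in the nut. It stands in the stand or, as the spare, in the rack.
- arbor_2: The other arbor, same sizes. The two look exactly alike: one has a right-hand thread (nut loosens anticlockwise seen from above), the other a left-hand thread (loosens clockwise); nothing outside tells which is which.
- nut_1: Cap nut of arbor_1: round, fluted, dark steel, 44 mm across, 44 mm high, 0.2 to 0.33 kg, closed top; origin at the centre of its underside, on the seat at the start, z up. Two-start thread, lead 28 mm a turn: turned the loosening way it rises, after 55 degrees it is some 4 mm up and free, and up to 135 degrees it lifts straight off; beyond that is a stop.
- nut_2: Cap nut of arbor_2, like nut_1. On a locked arbor, turned the wrong way, it meets a solid stop within 25 degrees (slack of pawl and nut together) and does not rise; turned the right way it moves with little torque after the slack, rises, and stays where it is left. A pull upward does not bring it off before it is unscrewed.
- cutter_block: Dark steel cutter block, 90 x 96 x 42 mm, with sharp knives; bystander. Origin under its centre.
- chisel: Chisel with wooden handle, 255 mm long; bystander.
- spanner_17: Chromed spanner 194 mm long, lying flat; bystander.
- hexkey_8: Black hex key, 124 mm long; bystander.
- spanner_30: Black spanner, 282 mm long; bystander.
- spindle_ring_3: Turned grey spacer ring, 54 mm across, 30 mm high, with spindle_ring_2 on top; bystander.
- spindle_ring_2: Turned grey spacer ring, 60 mm across, 10 mm high, on spindle_ring_3; bystander.
- tape_measure: Yellow pocket tape measure, 36 x 78 x 61 mm; bystander.
Things that resemble listed ones, but are neither listed nor needed, are in the scene too. Leave any blue look-alike of the nut_2 alone.

How it is judged:
On the way, in this order (a step that is already met when the one before it is completed fails the run):
1. the lock lever rests in the red-marked notch, the nut still seated on the arbor (value of joint lock_lever between 1.074 and 1.194 rad and velocity of joint lock_lever below 0.1 rad/s and ((horizontal distance between arbor_1 and stand below 0.03 m and z of nut_1 in the frame of arbor_1 below 0.06 m) or (horizontal distance between arbor_2 and stand below 0.03 m and z of nut_2 in the frame of arbor_2 below 0.06 m))), for 0.3 s.
2. with the lever still in the notch, the nut is unscrewed and comes off the stud (value of joint lock_lever between 1.074 and 1.194 rad and ((horizontal distance between arbor_1 and stand below 0.03 m and z of nut_1 in the frame of arbor_1 above 0.097 m and contact force between the fingers and nut_1 above 1 N) or (horizontal distance between arbor_2 and stand below 0.03 m and z of nut_2 in the frame of arbor_2 above 0.097 m and contact force between the fingers and nut_2 above 1 N))), for 0.1 s.
At the end, for the whole second after the job is handed in: Lever within 0.06 rad of the red notch (1.134). The stand arbor's nut is in the fingers (over 2 N), 70 to 150 mm above its seat, within 60 mm sideways of the axis, upright within 0.3 rad, slower than 0.03 m/s, not touching the arbor. The spare's nut within 20 mm of its start (value of joint lock_lever between 1.074 and 1.194 rad and ((horizontal distance between arbor_1 and stand below 0.03 m and z of nut_1 in the frame of arbor_1 between 0.127 and 0.207 m and horizontal distance between nut_1 and arbor_1 below 0.06 m and contact force between the fingers and nut_1 above 2 N and contact force between nut_1 and arbor_1 below 0.1 N and linear speed of nut_1 below 0.03 m/s and angle between nut_1's own z axis and vertical below 0.3 rad and distance of nut_2 from where it was at the start of the episode below 0.02 m) or (horizontal distance between arbor_2 and stand below 0.03 m and z of nut_2 in the frame of arbor_2 between 0.127 and 0.207 m and horizontal distance between nut_2 and arbor_2 below 0.06 m and contact force between the fingers and nut_2 above 2 N and contact force between nut_2 and arbor_2 below 0.1 N and linear speed of nut_2 below 0.03 m/s and angle between nut_2's own z axis and vertical below 0.3 rad and distance of nut_1 from where it was at the start of the episode below 0.02 m))); the arm keeps its last pose, push and grip.
It fails at once if the spare arbor's nut is moved by more than 20 mm ((horizontal distance between arbor_1 and stand below 0.03 m and distance of nut_2 from where it was at the start of the episode above 0.02 m) or (horizontal distance between arbor_2 and stand below 0.03 m and distance of nut_1 from where it was at the start of the episode above 0.02 m)).
It fails at once if a bystander is moved by more than 30 mm (distance of any of cutter_block, chisel, spanner_17, hexkey_8, spanner_30, spindle_ring_3, spindle_ring_2, tape_measure from where it was at the start of the episode above 0.03 m).
It also fails if it takes over 58 s, if anything falls off the work surface, if the arm or the gripper's body presses on something with over 40 N, if the wrist force passes 120 N, or if a joint passes its speed limit or range.

## Working session

There is one attempt and no reset: what is moved stays moved. The work goes in short steps, Python scripts to look and compute and a tool call to move; the robot and the scene stay as the last step left them, time stands still between calls to the robot, and variables do not carry over. Pictures are saved under pics/ and viewed, at most 10 in all, crops included, and the job is handed in when it is done.

Besides the shell and the picture viewer there is one more tool, called as name(argument=value, ...), one argument or row to a line, values as JSON. apply_moves: Moves the arm, as the interface text tells. Its arguments: {"type":"object","properties":{"steps":{"type":"array"},"hand":{"type":"number"},"newtons":{"type":"number"}},"required":["steps"]}

```bash
mkdir -p pics; cat > h.py <<'E'
import numpy as np, cv2
from rig import *
from scipy.spatial.transform import Rotation as R
def cam(n):
    c=camera_info(n); q=np.array(c['attitude'])
    M=R.from_quat([q[1],q[2],q[3],q[0]]).as_matrix() if q.size==4 else q
    return np.array(c['mtx']),np.array(c['position']),M
def ray(n,px):
    K,p,M=cam(n); d=M@np.linalg.solve(K,[px[0],px[1],1]); return p,d
def atz(n,px,z):
    p,d=ray(n,px); return p+d*(z-p[2])/d[2]
def proj(n,X):
    K,p,M=cam(n); v=K@(M.T@(np.array(X)-p)); return v[:2]/v[2]
def tri(a,pa,b,pb):
    p,d=ray(a,pa);q,e=ray(b,pb)
    s=np.linalg.lstsq(np.c_[d,-e],q-p,rcond=None)[0]
    x,y=p+d*s[0],q+e*s[1]; return (x+y)/2,np.linalg.norm(x-y)
def save(n,im): cv2.imwrite('pics/'+n,im[:,:,::-1])
E
python3 - <<'E'
from h import *
np.set_printoptions(precision=3,suppress=True)
a=capture('side');b=capture('top');save('s0.png',a);save('t0.png',b)
for c in('side','top'):
    print(c,camera_info(c))
for c in ('side','top'):
  for l,z in (('stand',0),('lever_pivot',.07),('lever_grip',.1),('arbor_1',.05),('nut_1',.107),('rack',0)):
    for r in landmark_of(l,c)[:4]:
      print(c,l,np.round(r['pixel'],1),round(r['p'],2),atz(c,r['pixel'],z))
s=get_state();print(s)
E
```

```text
side {'mtx': array([[375.596,   0.   , 259.27 ],
       [  0.   , 375.596, 188.732],
       [  0.   ,   0.   ,   1.   ]]), 'position': array([ 0.345, -1.015,  0.853]), 'attitude': array([-0.429,  0.895, -0.112,  0.048])}
top {'mtx': array([[365.493,   0.   , 259.538],
       [  0.   , 365.493, 192.435],
       [  0.   ,   0.   ,   1.   ]]), 'position': array([ 0.406, -0.099,  1.4  ]), 'attitude': array([-0.05 ,  0.706, -0.705,  0.049])}
side stand [271.9 219.6] 0.86 [ 0.593 -0.152  0.   ]
side stand [209.4 180.4] 0.44 [0.423 0.111 0.   ]
side lever_pivot [266.1 219.4] 0.65 [ 0.556 -0.218  0.07 ]
side lever_grip [237.  222.1] 0.58 [ 0.464 -0.238  0.1  ]
side lever_grip [208.8 181.2] 0.43 [ 0.412 -0.025  0.1  ]
side arbor_1 [315.4 189.8] 0.83 [ 0.76  -0.099  0.05 ]
side arbor_1 [268.2 208. ] 0.69 [ 0.581 -0.148  0.05 ]
side nut_1 [270.  195.4] 0.5 [ 0.585 -0.154  0.107]
side nut_1 [314.1 180. ] 0.46 [ 0.744 -0.115  0.107]
side nut_1 [245.7 195.6] 0.46 [ 0.512 -0.136  0.107]
side rack [319.2 207.6] 0.57 [ 0.764 -0.136  0.   ]
side rack [201.7 151.9] 0.36 [0.42  0.312 0.   ]
top stand [2
[... 419 characters left out ...]
 0.107]
top nut_1 [274.2 194.2] 0.62 [ 0.581 -0.15   0.107]
top nut_1 [264.2 147.6] 0.53 [ 0.752 -0.114  0.107]
top rack [271.6 152.1] 0.95 [ 0.763 -0.145  0.   ]
top rack [202.3 241.9] 0.63 [0.413 0.119 0.   ]
{'time_s': 0.7, 'qpos': array([-1.346,  0.467, -0.012,  1.603,  0.006,  1.071, -0.056]), 'joint_vel': array([-0.002,  0.002,  0.   , -0.   ,  0.   ,  0.002, -0.001]), 'joint_torque': array([  0.001, -53.207,   0.022, -25.158,   0.012,   0.001,   0.   ]), 'eef_pos': array([0.172, 0.627, 0.231]), 'eef_rot': array([0.   , 0.134, 0.991, 0.   ]), 'ft_force': array([-0.83 , -0.196, -0.487]), 'moment': array([ 0.014,  0.012, -0.   ]), 'grasp_force': 0.0, 'gripper_width': 0.08533145329837129}
```

View pictures.

```bash
python3 - <<'E'
from h import *
a=cv2.imread('pics/s0.png');b=cv2.imread('pics/t0.png')
cv2.imwrite('pics/s1.png',cv2.resize(a[120:290,150:390],None,fx=3.3,fy=3.3,interpolation=cv2.INTER_CUBIC))
cv2.imwrite('pics/t1.png',cv2.resize(b[110:270,170:370],None,fx=3.7,fy=3.7,interpolation=cv2.INTER_CUBIC))
E
```

```text
(no output)
```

View pics/s1.png

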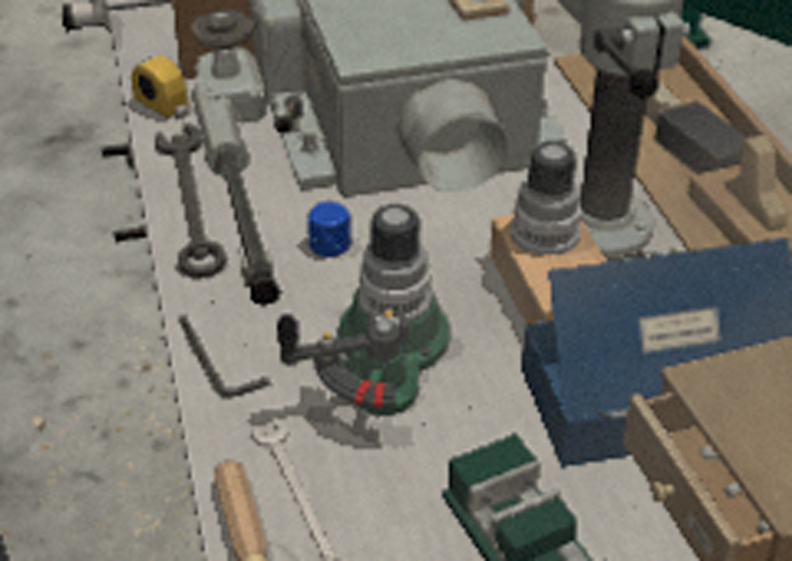

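View pics/t1.png

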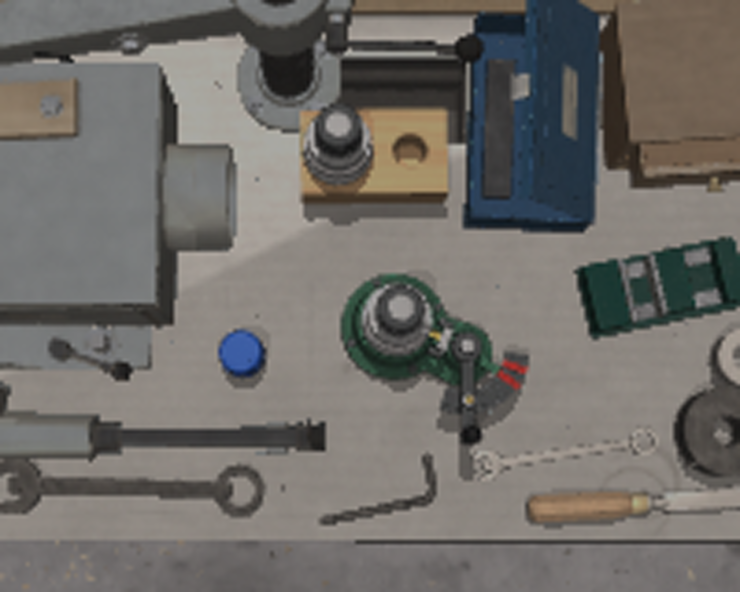

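View pics/t0.png

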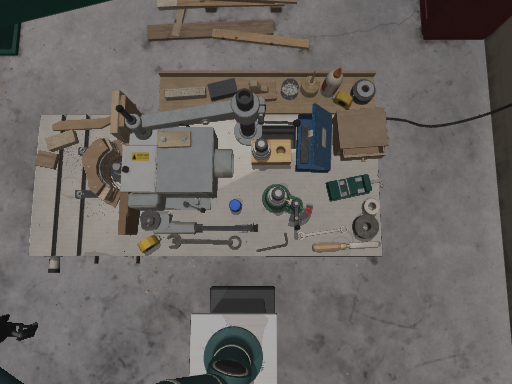

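The pictures show the green stand at about (275,200) in top. Its lever points down the image, with the grip at (296,227) and the two red marks at about (308,211). There are three nut candidates in top:
- (274,194): the dark nut on the green stand. This is the one meant.
- (264,148): the spare's nut, in the rack.
- (236,207): the blue look-alike, which stays where it is.

The enlarged crop above confirms this. Next I refine the geometry.

```bash
python3 - <<'E'
from h import *
np.set_printoptions(precision=4,suppress=True)
L={}
for c in('side','top'):
    im=capture(c)
    for i in range(1): pass
    f=im.astype(int); m=((f[...,0]-np.maximum(f[...,1],f[...,2]))>60)
    n,lab,st,ce=cv2.connectedComponentsWithStats(m.astype(np.uint8))
    for k in range(1,n):
        if st[k,4]>2 and 245<ce[k,0]<330 and 190<ce[k,1]<260: print(c,'red',ce[k],st[k,4],atz(c,ce[k],.06),atz(c,ce[k],.05))
    for l in('lever_pivot','lever_grip','nut_1'):
        L[c,l]=[r for r in landmark_of(l,c)]
    print(c,[ (np.round(r['pixel'],1),round(r['p'],2)) for r in recognise('nut_1',c)], [ (np.round(r['pixel'],1),round(r['p'],2)) for r in recognise('lever_grip',c)])
for l in('lever_pivot','lever_grip'): 
    a,b=L['side',l][0]['pixel'],L['top',l][0]['pixel']; print(l,a,b,tri('side',a,'top',b))
g=lambda c,t:min(L[c,'nut_1'],key=lambda r:np.hypot(*(np.array(r['pixel'])-t)))['pixel']
a,b=g('side',(270,195)),g('top',(274,194)); print('nut',a,b,tri('side',a,'top',b))
# nut top centre, by eye: 
for n,P in (('nut top',(.58,-.152,.151)),('stand',(.58,-.152,0)),('piv',(.554,-.235,.07)),('grip',(.466,-.227,.1))): print(n,proj('side',P),proj('top',P))
E
```

```text
side red [259.375 237.625] 16 [ 0.52   -0.2764  0.06  ] [ 0.5222 -0.2671  0.05  ]
side red [264.3571 238.9286] 14 [ 0.5326 -0.285   0.06  ] [ 0.535  -0.2758  0.05  ]
side [(array([268.8, 192. ]), 0.8), (array([246.2, 186.7]), 0.73), (array([318.2, 171.1]), 0.55), (array([215.8, 232.9]), 0.51)] [(array([255.8, 223.4]), 0.65)]
top red [308.7692 208.6923] 13 [ 0.5339 -0.2788  0.06  ] [ 0.5349 -0.2802  0.05  ]
top red [307. 212.] 11 [ 0.5217 -0.2721  0.06  ] [ 0.5226 -0.2734  0.05  ]
top [(array([258.6, 143.8]), 0.57), (array([235. , 205.2]), 0.53), (array([273.6, 193. ]), 0.47)] []
lever_pivot [265.8, 220.9] [296.8, 204.9] (array([ 0.5481, -0.2333,  0.0797]), np.float64(0.004717355662284219))
lever_grip [238.4, 220.1] [297.4, 227.0] (array([ 0.4668, -0.2321,  0.1015]), np.float64(0.0039846137122955))
nut [269.3, 196.9] [276.2, 194.6] (array([ 0.5809, -0.1574,  0.1043]), np.float64(0.0015908852698154864))
nut top [268.3867 184.0636] [275.275 192.815]
stand [268.1818 220.2857] [273.6239 198.2228]
piv [267.0646 223.4111] [297.0575 202.9447]
grip [237.1121 219.4364] [295.974  226.6911]
```

```bash
cat >> h.py <<'E'
def row(P,yaw,base=None):
    """row for target TCP P with tool pointing down and tool y at azimuth yaw(deg), from base=(pos,yaw) or the state"""
    if base is None:
        s=get_state(); p=np.array(s['eef_pos']); q=s['eef_rot']; Rm=R.from_quat([q[1],q[2],q[3],q[0]]).as_matrix()
    else: p,Rm=np.array(base[0]),yawR(base[1])
    t=Rm.T@(np.array(P)-p); r=R.from_matrix(Rm.T@yawR(yaw)).as_rotvec()/np.pi
    return [round(float(v),4) for v in (*t,*r)]
def yawR(y):
    a=np.radians(y); Y=np.array([np.cos(a),np.sin(a),0]); Z=np.array([0,0,-1.]); return np.c_[np.cross(Y,Z),Y,Z]
E
python3 - <<'E'
from h import *
np.set_printoptions(precision=4,suppress=True)
print('nut top eye',tri('side',(270,185.5),'top',(278.6,191)))
for c in('side','top'):
    im=cv2.imread('pics/s0.png' if c=='side' else 'pics/t0.png').astype(int)
    x,y=(269,190) if c=='side' else (277,193)
    sub=im[y-16:y+17,x-16:x+17]; print(c); print(sub.max(2)[::1,::1][4:26,4:30])
a=None
for P,y in (((.25,.5,.42),48),((.42,.25,.42),-9),((.46,0,.40),-66),((.466,-.231,.25),-91)):
    print(row(P,y) if a is None else row(P,y,a)); a=(P,y)
E
```

```text
nut top eye (array([ 0.584 , -0.1631,  0.1536]), np.float64(0.003906465203377087))
side
[[ 80  80  78  80  83  97 106 114 154 152 154 154 154 156 168 167 169 169
  168 168 169 170 165 172 167 167]
 [120 158 155 156 158 152 162 160 169 163 165 166 166 165 163 166 166 164
  169 168 165 169 170 165 168 174]
 [164 173 165 168 169 171 166 163 164 164 168 168 168 167 164 163 165 167
  166 166 164 171 171 165 169 172]
 [167 167 162 169 166 167 167 164 168 173 165 148 147 146 154 173 170 172
  171 170 171 171 170 172 169 173]
 [168 170 165 163 162 166 168 163 122 124  98  79  84  80  86 101 117 157
  172 170 167 169 172 169 171 174]
 [167 168 169 165 167 173 164 118  73  77 111 139 140 139 110  74  70  99
  139 173 166 166 169 171 172 172]
 [168 169 169 173 168 161 120  69  78 127 148 153 150 149 145 135  91  61
   87 140 167 167 163 169 171 169]
 [169 167 168 170 172 158  67  65  90 157 157 149 150 155 155 150 136  61
   69 104 175 170 168 165 171 172]
 [174 174 175 171 166 128  59  65  83 131 156 149 150 149 151 145 110  63
   64  75 137 171 169 170 175 172]
 [180 170 169 172 165 101  43  
[... 3260 characters left out ...]
3 112 101 153  73  48  39  41  55  62  62  61  50  41  51
   68  90  96  84  66  65  41  95]
 [ 43  47  94  73 125  83 153  93  80  47  32  48  35  31  35  41  43  75
   86 122 123  89  81  64  69 156]
 [ 50  40  89  78 110 112  67  88  90  78  65  44  49  43  52  72  87  88
   80  94  77 161 163 167 126 155]
 [ 60  39  60  44  80 111  95  72  87  88  89  89  78  75  88  88  89  78
   94  92  56  40  85 161 160 152]
 [ 78  36  37  90  67  72 103 112  72  67  81  88  87  89  90  75  87  95
   97  68  57  45  77  87 151 149]]
[-0.1088, -0.1017, -0.1887, 0.0, 0.0, 0.1481]
[-0.2936, -0.072, 0.0, 0.0, 0.0, 0.3167]
[-0.2407, 0.0786, 0.02, 0.0, 0.0, 0.3167]
[-0.0885, 0.2135, 0.15, 0.0, 0.0, 0.1389]
```

apply_moves(
  steps=[
    [-0.02, -0.02, -0.04, 0, 0, 0.02],
    [-0.04, -0.04, -0.08, 0, 0, 0.05],
    [-0.06, -0.06, -0.12, 0, 0, 0.08],
    [-0.08, -0.08, -0.15, 0, 0, 0.11],
    [-0.1088, -0.1017, -0.1887, 0, 0, 0.148],
    [-0.1088, -0.1017, -0.1887, 0, 0, 0.148],
    [-0.1088, -0.1017, -0.1887, 0, 0, 0.148],
  ],
  hand=0,
)

```text
time_s: 1.88
eef_pos: [0.255, 0.4979, 0.4269]
eef_rot: [0.001, 0.362, 0.932, 0.005]
ft_force: [1.0, 0.1, 0.8]
gripper_width: 0.0855
grasp_force: 0.0
```

apply_moves(
  steps=[
    [-0.04, -0.01, 0, 0, 0, 0.039],
    [-0.08, -0.02, 0, 0, 0, 0.078],
    [-0.12, -0.03, 0, 0, 0, 0.117],
    [-0.16, -0.04, 0, 0, 0, 0.156],
    [-0.2, -0.05, 0, 0, 0, 0.195],
    [-0.24, -0.06, 0, 0, 0, 0.234],
    [-0.27, -0.067, 0, 0, 0, 0.273],
    [-0.2936, -0.072, 0, 0, 0, 0.312],
  ],
)

```text
time_s: 2.55
eef_pos: [0.4214, 0.2471, 0.4201]
eef_rot: [0.0, 0.758, 0.652, 0.0]
ft_force: [1.0, 0.2, 0.2]
gripper_width: 0.0853
grasp_force: 0.0
```

apply_moves(
  steps=[
    [-0.04, 0.01, 0, 0, 0, 0.039],
    [-0.08, 0.02, 0, 0, 0, 0.078],
    [-0.11, 0.03, 0, 0, 0, 0.117],
    [-0.14, 0.045, 0.01, 0, 0, 0.156],
    [-0.17, 0.055, 0.02, 0, 0, 0.195],
    [-0.2, 0.065, 0.02, 0, 0, 0.234],
    [-0.22, 0.072, 0.02, 0, 0, 0.273],
    [-0.2407, 0.0786, 0.02, 0, 0, 0.312],
  ],
)

```text
time_s: 3.22
eef_pos: [0.4638, -0.0008, 0.3998]
eef_rot: [-0.0, 0.976, 0.219, 0.0]
ft_force: [0.1, 0.4, -0.5]
gripper_width: 0.0853
grasp_force: 0.0
```

```bash
python3 - <<'E'
from h import *
np.set_printoptions(precision=4,suppress=True)
print('nut top',tri('side',(269.4,185.1),'top',(278,193)), atz('side',(269.4,185.1),.151),atz('top',(278,193),.151))
s=get_state();print(s['eef_pos'],s['eef_rot'],s['qpos'],s['time_s'])
print(row((.466,-.231,.2),-90))
E
```

```text
nut top (array([ 0.5798, -0.1614,  0.154 ]), np.float64(0.0016546909741598334)) [ 0.5816 -0.1577  0.151 ] [ 0.5794 -0.1614  0.151 ]
[ 0.4638 -0.0008  0.3998] [-0.0001  0.9757  0.219   0.0001] [-0.7199 -0.0329  0.645   1.8392  0.0201  1.3286 -1.2091] 3.2167
[-0.0964, 0.2091, 0.1997, -0.0001, -0.0001, 0.1406]
```

apply_moves(
  steps=[
    [-0.016, 0.035, 0.01, 0, 0, 0.03],
    [-0.032, 0.07, 0.03, 0, 0, 0.06],
    [-0.048, 0.105, 0.05, 0, 0, 0.09],
    [-0.064, 0.14, 0.08, 0, 0, 0.12],
    [-0.08, 0.175, 0.11, 0, 0, 0.1406],
    [-0.0964, 0.2091, 0.14, 0, 0, 0.1406],
    [-0.0964, 0.2091, 0.18, 0, 0, 0.1406],
    [-0.0964, 0.2091, 0.1997, 0, 0, 0.1406],
  ],
)

```text
time_s: 3.88
eef_pos: [0.4671, -0.2327, 0.1988]
eef_rot: [0.001, 1.0, 0.001, 0.0]
ft_force: [1.1, 0.8, 0.5]
gripper_width: 0.0856
grasp_force: 0.0
```

```bash
python3 - <<'E'
from h import *
np.set_printoptions(precision=4,suppress=True)
s=get_state();print(s['eef_pos'],s['qpos'],s['time_s'])
print(row((.466,-.231,.09),-90))
a=capture('side');b=capture('top')
a=cv2.resize(a[130:260,200:340],None,fx=2.8,fy=2.8,interpolation=cv2.INTER_CUBIC);b=cv2.resize(b[130:260,220:360],None,fx=2.8,fy=2.8,interpolation=cv2.INTER_CUBIC)
save('c2.png',np.hstack([a,b]))
E
```

```text
[ 0.4671 -0.2327  0.1988] [-0.2811  0.3627  0.8362  1.9884 -0.3329  0.9293 -0.8427] 3.8833
[-0.0012, -0.002, 0.1088, 0.0007, -0.0003, 0.001]
```

View pics/c2.png

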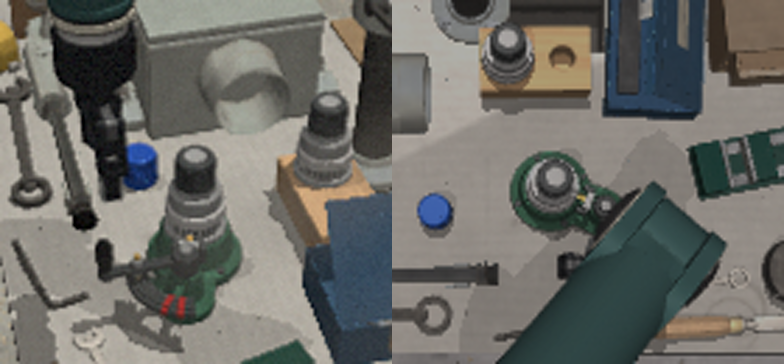

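The side view has the gripper above the grip at (104,255) with its way down clear. The quadrant's red marks are at (173,305).

apply_moves(
  steps=[
    [-0.001, -0.002, 0.03, 0, 0, 0],
    [-0.001, -0.002, 0.06, 0, 0, 0],
    [-0.001, -0.002, 0.085, 0, 0, 0],
    [-0.001, -0.002, 0.113, 0, 0, 0],
    [-0.001, -0.002, 0.113, 0, 0, 0],
    [-0.001, -0.002, 0.113, 0, 0, 0],
  ],
)

```text
time_s: 4.48
eef_pos: [0.4672, -0.227, 0.0881]
eef_rot: [-0.0, 1.0, 0.004, -0.0]
ft_force: [0.2, 0.1, 0.5]
gripper_width: 0.0853
grasp_force: 0.0
```

apply_moves(
  steps=[
    [0, 0, 0, 0, 0, 0],
    [0, 0, 0, 0, 0, 0],
    [0, 0, 0, 0, 0, 0],
    [0, 0, 0, 0, 0, 0],
    [0, 0, 0, 0, 0, 0],
    [0, 0, 0, 0, 0, 0],
  ],
  hand=1,
  newtons=20,
)

```text
time_s: 4.98
eef_pos: [0.467, -0.2277, 0.088]
eef_rot: [-0.0, 1.0, 0.003, 0.001]
ft_force: [-1.2, -0.7, 5.6]
gripper_width: 0.018
grasp_force: 20.3
```

```bash
cat > arc.py <<'E'
from h import *
import sys
P=np.array([.553,-.233]); 
def arc(p0,a0,yaw0,angs,r=.088,z=.088):
    for a in angs:
        t=np.radians(a); print(a,row((*(P+r*np.array([np.cos(t),np.sin(t)])),z),yaw0+a-a0,(p0,yaw0)))
E
python3 - <<'E'
from arc import *
p=[.467,-.2277,.088]
a0=np.degrees(np.arctan2(p[1]-P[1],p[0]-P[0]))%360; print(a0)
arc(p,a0,-90,[183,190,197,204,211])
E
```

```text
176.47344113945917
183 [-0.0019, 0.0099, 0.0, 0.0, 0.0, -0.0363]
190 [-0.0007, 0.0206, 0.0, 0.0, 0.0, -0.0751]
197 [0.0018, 0.031, 0.0, 0.0, 0.0, -0.114]
204 [0.0056, 0.0411, 0.0, 0.0, 0.0, -0.1529]
211 [0.0106, 0.0506, 0.0, 0.0, 0.0, -0.1918]
```

apply_moves(
  steps=[
    [-0.0005, 0.01, 0, 0, 0, -0.036],
    [0.0005, 0.0205, 0, 0, 0, -0.075],
    [0.003, 0.031, 0, 0, 0, -0.114],
    [0.0065, 0.041, 0, 0, 0, -0.153],
    [0.0115, 0.05, 0, 0, 0, -0.192],
    [0.0115, 0.05, 0, 0, 0, -0.192],
    [0.0115, 0.05, 0, 0, 0, -0.192],
  ],
)

```text
time_s: 5.57
eef_pos: [0.4816, -0.2764, 0.088]
eef_rot: [0.0, 0.954, 0.301, 0.002]
ft_force: [6.3, 5.4, 1.7]
gripper_width: 0.0182
grasp_force: 21.3
```

```bash
python3 - <<'E'
from arc import *
s=get_state();p=s['eef_pos'];q=s['eef_rot']
y=R.from_quat([q[1],q[2],q[3],q[0]]).as_matrix()[:,1]; yaw=np.degrees(np.arctan2(y[1],y[0]))
a0=np.degrees(np.arctan2(p[1]-P[1],p[0]-P[0]))%360; print(p,yaw,a0,np.hypot(*(p[:2]-P)),s['ft_force'],s['qpos'])
arc(p,a0,yaw,[218,225,232,239,244])
E
```

```text
[ 0.48164384 -0.27642426  0.0880159 ] -54.951844440511174 211.32288135254308 0.08353064032641935 [6.28868415 5.35392618 1.67743217] [ 0.04967836  0.54292525  0.52964575  1.97111944 -0.4080382   0.72888693
 -0.13381928]
218 [-0.0045, 0.01, 0.0, 0.0, 0.0, -0.0371]
225 [-0.0033, 0.0206, 0.0, 0.0, 0.0, -0.076]
232 [-0.0008, 0.0311, 0.0, 0.0, 0.0, -0.1149]
239 [0.0029, 0.0412, 0.0, 0.0, 0.0, -0.1538]
244 [0.0064, 0.048, 0.0, 0.0, 0.0, -0.1815]
```

apply_moves(
  steps=[
    [-0.002, 0.01, 0, 0, 0, -0.037],
    [-0.001, 0.02, 0, 0, 0, -0.076],
    [0.0015, 0.0302, 0, 0, 0, -0.115],
    [0.005, 0.04, 0, 0, 0, -0.154],
    [0.0085, 0.0466, 0, 0, 0, -0.1815],
    [0.0085, 0.0466, 0, 0, 0, -0.1815],
    [0.0085, 0.0466, 0, 0, 0, -0.1815],
  ],
)

```text
time_s: 6.15
eef_pos: [0.5139, -0.305, 0.0878]
eef_rot: [-0.004, 0.83, 0.558, 0.003]
ft_force: [1.2, 13.5, 9.3]
gripper_width: 0.0179
grasp_force: 21.8
```

```bash
python3 - <<'E'
from arc import *
s=get_state();p=s['eef_pos'];q=s['eef_rot']
y=R.from_quat([q[1],q[2],q[3],q[0]]).as_matrix()[:,1]; yaw=np.degrees(np.arctan2(y[1],y[0]))
a0=np.degrees(np.arctan2(p[1]-P[1],p[0]-P[0]))%360; print(p,yaw,a0,np.hypot(*(p[:2]-P)),s['ft_force'],s['qpos'])
A=np.array([[.467,-.2277],[.4816,-.2764],p[:2]])
M=np.c_[2*A,np.ones(3)];c=np.linalg.solve(M,(A**2).sum(1));print('circle',c[:2],np.sqrt(c[2]+c[0]**2+c[1]**2))
from scipy.optimize import least_squares
r=least_squares(lambda c:np.hypot(*(A-c).T)-.088,[.553,-.233]);print(r.x,r.fun)
d=p[:2]-r.x;print('turned',np.degrees(np.arctan2(*d[::-1]))%360-np.degrees(np.arctan2(*(A[0]-r.x)[::-1]))%360)
a=capture('side');b=capture('top')
a=cv2.resize(a[180:260,220:300],None,fx=4.8,fy=4.8,interpolation=cv2.INTER_CUBIC);b=cv2.resize(b[170:250,270:350],None,fx=4.8,fy=4.8,interpolation=cv2.INTER_CUBIC)
save('c3.png',np.hstack([a,b]))
E
```

```text
[ 0.51391871 -0.30503843  0.08777651] -22.1798622524736 241.5198967173141 0.08195658529633539 [ 1.22679126 13.45380826  9.34489703] [ 0.19992017  0.57986282  0.37571736  1.85318086 -0.30464284  0.76899532
  0.3546186 ]
circle [ 0.5529077  -0.22848383] 0.08591127232410754
[ 0.55488563 -0.22730486] [-0.00011348  0.00021064 -0.00013194]
turned 61.95239832999684
```

View pics/c3.png

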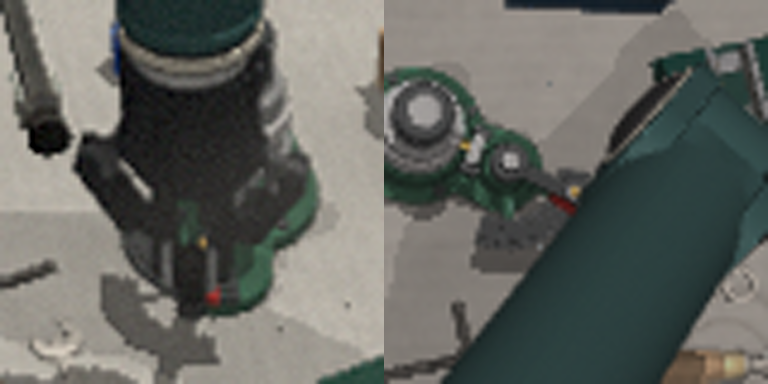

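apply_moves(
  steps=[
    [0, 0, 0, 0, 0, 0],
    [0, 0, 0, 0, 0, 0],
    [0, 0, 0, 0, 0, 0],
    [0, 0, 0, 0, 0, 0],
    [0, 0, 0, 0, 0, 0],
  ],
  hand=0,
)

```text
time_s: 6.67
eef_pos: [0.5117, -0.3115, 0.0872]
eef_rot: [0.0, 0.831, 0.556, -0.0]
ft_force: [-0.3, 0.9, 0.4]
gripper_width: 0.0771
grasp_force: 0.0
```

```bash
python3 - <<'E'
from h import *
s=get_state();print(s['eef_pos'],s['gripper_width'],s['ft_force'])
p=s['eef_pos'];print(row((p[0],p[1],.25),-22),row((.581,-.160,.25),-22))
E
```

```text
[ 0.51168386 -0.31147638  0.08717855] 0.07708529714236301 [-0.28929803  0.91874599  0.38745805]
[-0.0001, -0.0, -0.1628, -0.0, 0.0002, -0.0024] [0.1664, 0.0062, -0.1629, -0.0, 0.0002, -0.0024]
```

apply_moves(
  steps=[
    [0, 0, -0.04, 0, 0, 0],
    [0, 0, -0.08, 0, 0, 0],
    [0, 0, -0.12, 0, 0, 0],
    [0.025, 0, -0.15, 0, 0, 0],
    [0.065, 0.003, -0.1628, 0, 0, 0],
    [0.1, 0.004, -0.1628, 0, 0, 0],
    [0.14, 0.005, -0.1628, 0, 0, 0],
    [0.1664, 0.0062, -0.1628, 0, 0, 0],
  ],
)

```text
time_s: 7.33
eef_pos: [0.5826, -0.1554, 0.2505]
eef_rot: [-0.0, 0.83, 0.558, 0.001]
ft_force: [0.2, 0.2, -0.2]
gripper_width: 0.0856
grasp_force: 0.0
```

```bash
python3 - <<'E'
from h import *
s=get_state();print(s['eef_pos'],s['qpos'],s['time_s'])
a=capture('side');b=capture('top')
for c,im in (('side',a),('top',b)):
    f=im.astype(int); m=((f[...,0]-np.maximum(f[...,1],f[...,2]))>50)
    n,lab,st,ce=cv2.connectedComponentsWithStats(m.astype(np.uint8))
    for k in range(1,n):
        if st[k,4]>2 and 245<ce[k,0]<330 and 190<ce[k,1]<260: print(c,'red',ce[k],st[k,4])
    print(c,[(np.round(r['pixel'],1),r['p']) for r in landmark_of('lever_grip',c)])
    for t in (235,238,241,244,247,250):
        t0=t;t=np.radians(t); print(t0,proj(c,(.5549+.088*np.cos(t),-.2273+.088*np.sin(t),.1)).round(1),proj(c,(.5549+.088*np.cos(t),-.2273+.088*np.sin(t),.116)).round(1))
a=cv2.resize(a[180:260,220:300],None,fx=4.8,fy=4.8,interpolation=cv2.INTER_CUBIC);b=cv2.resize(b[170:250,270:350],None,fx=4.8,fy=4.8,interpolation=cv2.INTER_CUBIC)
save('c4.png',np.hstack([a,b]))
E
```

```text
[ 0.58256563 -0.15536833  0.25051686] [-0.10716376  0.37857662  0.40561732  1.72666037 -0.16926327  1.06966775
 -0.03352133] 7.3333
side red [264.42857143 239.35714286] 14
side [(array([259.4, 234.6]), 0.77)]
235 [255.8 234.4] [255.7 230.4]
238 [257.4 234.8] [257.3 230.7]
241 [258.9 235.2] [258.9 231.1]
244 [260.6 235.4] [260.5 231.3]
247 [262.2 235.6] [262.2 231.5]
250 [263.8 235.8] [263.8 231.7]
top red [307.22222222 212.33333333] 9
top [(array([318.7, 212.2]), 0.63)]
235 [316.2 215.9] [316.9 215.5]
238 [316.9 214.8] [317.6 214.5]
241 [317.5 213.7] [318.2 213.3]
244 [318.1 212.6] [318.8 212.2]
247 [318.6 211.4] [319.3 211. ]
250 [319.  210.2] [319.8 209.8]
```

View pics/c4.png

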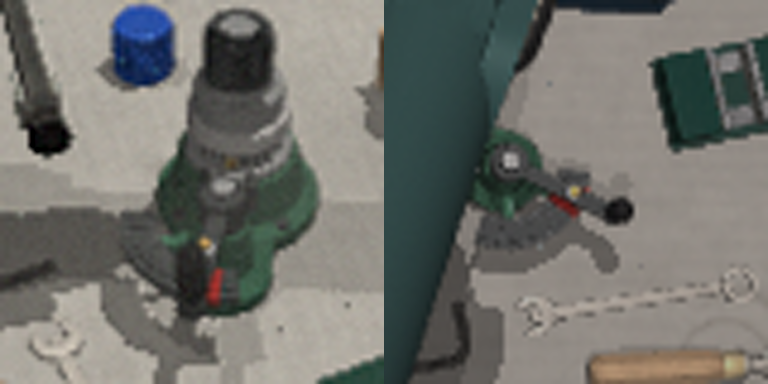

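```bash
python3 - <<'E'
from h import *
from scipy.optimize import least_squares
np.set_printoptions(precision=3,suppress=True)
t0=cv2.imread('pics/t0.png')[:,:,::-1].astype(float); s0=cv2.imread('pics/s0.png')[:,:,::-1].astype(float)
t1=capture('top').astype(float); s1=capture('side').astype(float)
def blob(im,c,r=6,thr=45):
    g=im.max(2); x,y=c; sub=g[y-r:y+r+1,x-r:x+r+1]; w=np.clip(thr*1.6-sub,0,thr); 
    yy,xx=np.mgrid[y-r:y+r+1,x-r:x+r+1]; return np.array([(w*xx).sum(),(w*yy).sum()])/w.sum()
def red(im,x0,x1,y0,y1):
    w=np.clip(im[y0:y1,x0:x1,0]-im[y0:y1,x0:x1,1:].max(2)-15,0,None); yy,xx=np.mgrid[y0:y1,x0:x1]; return np.array([(w*xx).sum(),(w*yy).sum()])/w.sum()
rt,rs=red(t0,302,314,203,218),red(s0,253,271,231,246); print('red',rt,rs,tri('side',rs,'top',rt))
print('now top'); print(t1.max(2)[206:221,308:326].astype(int)); print('start top');print(t0.max(2)[220:234,288:305].astype(int))
b0,b1=blob(t0,(297,227),5),blob(t1,(319,213),5); print('knob',b0,b1,atz('top',b0,.105),atz('top',b1,.105))
# hub bright dots
print(t1.max(2)[197:211,288:306].astype(int))
E
```

```text
red [307.884 210.426] [261.887 238.441] (array([ 0.528, -0.276,  0.054]), np.float64(0.0005273207527468962))
now top
[[ 63  71  72  73  72 145 148 147 148 146 131 130 130 147 147 148 147 149]
 [ 64  67  66  73  86 128 146 147 149 131 129 129 128 144 146 146 147 147]
 [ 80 103  88  80  91 125 127 129 145 130 128 126 126 127 143 146 148 148]
 [129 172 154  76 135 127 128 128 128 129 129 127 128 144 144 146 149 150]
 [130 152 115  60  82  83 125 126 129 126 126 126 127 145 146 146 147 148]
 [ 68 117  82  71  70  70  83  84 125  97  73  47  79 140 145 145 144 144]
 [ 86  44  66  73  71  71  70  71  66  24  24  36  27  76 141 143 142 143]
 [ 99  92  71  62  70  74  70  58  29  20  31  40  33  23 142 145 146 146]
 [ 81 105 101 145 118  72  64  70  22  20  25  31  27  31 144 145 146 146]
 [ 74 107  97 144 146 145 117  72  35  20  19  29  28  87 146 145 146 148]
 [ 84  95  95 140 143 143 143 144  75  54  48  86  86 144 148 147 148 147]
 [ 95  95  95  95 141 142 145 147 144 145 147 147 148 148 148 147 149 149]
 [ 96  97  96  96  96  96 142 145 146 147 146 147 149 149 148 147 149 151]
 [ 96  9
[... 1585 characters left out ...]
 74  75 125 145 148 149]
 [ 59  56  53  49  44  45  72 151 143 135  76  72  73  74  88 130 146 147]
 [ 57  55  51  47  43  58  81 142 140 150  84  73  68  73  85 128 129 130]
 [ 57  53  50  46  40  56  37 139 147 152  77  72  58  65  74 124 129 129]
 [ 56  52  49  44  39  66  65  40  63  49  72  61  72  77  70 105 126 128]
 [ 54  51  47  42  34  38  63  70  72  71  71  70  71  72  72  76  83 105]
 [ 53  49  46  39  40  32  33  49  50  46  38  44  67  72  72  72  71  76]
 [ 53  48  43  37  34  39  42  44  50  47  34  53  51  44  66  72  71  71]
 [ 51  46  41  38  36  35  42  52  48  33  56  57  40  54  49  43  67  73]
 [ 50  45  41  56  49  39  47  61  58  58  57  56  56  60  72  74  51  56]]
```

```bash
python3 - <<'E'
from h import *
s=get_state();print(s['eef_pos'],s['time_s'])
print(row((.513,-.306,.25),-22),row((.513,-.306,.088),-22))
E
```

```text
[ 0.58049708 -0.16112756  0.25004566] 7.6333
[-0.1597, -0.0069, 0.0002, -0.0, 0.0003, -0.0029] [-0.1595, -0.0069, 0.1622, -0.0, 0.0003, -0.0029]
```

apply_moves(
  steps=[
    [-0.04, -0.002, 0, 0, 0, 0],
    [-0.08, -0.004, 0, 0, 0, 0],
    [-0.12, -0.006, 0.01, 0, 0, 0],
    [-0.1595, -0.007, 0.04, 0, 0, 0],
    [-0.1595, -0.007, 0.08, 0, 0, 0],
    [-0.1595, -0.007, 0.12, 0, 0, 0],
    [-0.1595, -0.007, 0.162, 0, 0, 0],
    [-0.1595, -0.007, 0.162, 0, 0, 0],
  ],
)

```text
time_s: 8.3
eef_pos: [0.5077, -0.3033, 0.0808]
eef_rot: [-0.006, 0.832, 0.555, -0.004]
ft_force: [-1.5, 0.9, 0.0]
gripper_width: 0.0854
grasp_force: 0.0
```

apply_moves(
  steps=[
    [0, 0, 0, 0, 0, 0],
    [0, 0, 0, 0, 0, 0],
    [0, 0, 0, 0, 0, 0],
    [0, 0, 0, 0, 0, 0],
    [0, 0, 0, 0, 0, 0],
    [0, 0, 0, 0, 0, 0],
  ],
  hand=1,
  newtons=20,
)

```text
time_s: 8.8
eef_pos: [0.5143, -0.3042, 0.0901]
eef_rot: [0.0, 0.831, 0.557, 0.001]
ft_force: [-3.0, 3.7, 8.1]
gripper_width: 0.0179
grasp_force: 19.9
```

apply_moves(
  steps=[
    [0, 0.001, 0, 0, 0, 0],
    [0, 0.002, 0, 0, 0, 0],
    [0, 0.002, 0, 0, 0, 0],
  ],
)

```text
time_s: 9.05
eef_pos: [0.5143, -0.3043, 0.09]
eef_rot: [-0.002, 0.831, 0.556, -0.0]
ft_force: [-7.9, 4.3, 14.2]
gripper_width: 0.0179
grasp_force: 20.6
```

apply_moves(
  steps=[
    [0, 0.001, 0, 0, 0, 0],
    [0, 0.002, 0, 0, 0, 0],
    [0, 0.002, 0, 0, 0, 0],
  ],
)

```text
time_s: 9.3
eef_pos: [0.5144, -0.3043, 0.09]
eef_rot: [-0.004, 0.831, 0.556, -0.001]
ft_force: [-13.4, 6.1, 19.5]
gripper_width: 0.0182
grasp_force: 21.3
```

apply_moves(
  steps=[
    [0, -0.002, 0, 0, 0, 0],
    [0, -0.004, 0, 0, 0, 0],
    [0, -0.004, 0, 0, 0, 0],
  ],
)

```text
time_s: 9.55
eef_pos: [0.5143, -0.3042, 0.0901]
eef_rot: [0.001, 0.831, 0.556, 0.001]
ft_force: [-2.6, 1.3, 8.1]
gripper_width: 0.0179
grasp_force: 20.0
```

apply_moves(
  steps=[
    [0, -0.001, 0, 0, 0, 0],
    [0, -0.002, 0, 0, 0, 0],
    [0, -0.002, 0, 0, 0, 0],
  ],
)

```text
time_s: 9.8
eef_pos: [0.5137, -0.3039, 0.0901]
eef_rot: [0.002, 0.831, 0.557, 0.001]
ft_force: [1.0, 0.8, 6.6]
gripper_width: 0.0177
grasp_force: 19.9
```

apply_moves(
  steps=[
    [0, -0.001, 0, 0, 0, 0],
    [0, -0.001, 0, 0, 0, 0],
  ],
)

```text
time_s: 9.97
eef_pos: [0.5131, -0.3036, 0.0902]
eef_rot: [0.002, 0.831, 0.556, 0.001]
ft_force: [0.8, -0.1, 7.0]
gripper_width: 0.0178
grasp_force: 19.8
```

apply_moves(
  steps=[
    [0, -0.001, 0, 0, 0, 0],
    [0, -0.0015, 0, 0, 0, 0],
    [0, -0.0015, 0, 0, 0, 0],
  ],
)

```text
time_s: 10.22
eef_pos: [0.5121, -0.3032, 0.0901]
eef_rot: [0.002, 0.831, 0.556, 0.002]
ft_force: [1.5, 0.8, 5.4]
gripper_width: 0.0178
grasp_force: 19.8
```

apply_moves(
  steps=[
    [0, -0.001, 0, 0, 0, 0],
    [0, -0.0015, 0, 0, 0, 0],
    [0, -0.0015, 0, 0, 0, 0],
  ],
)

```text
time_s: 10.47
eef_pos: [0.5109, -0.3026, 0.0901]
eef_rot: [0.002, 0.831, 0.556, 0.002]
ft_force: [2.8, 0.2, 6.5]
gripper_width: 0.018
grasp_force: 19.8
```

apply_moves(
  steps=[
    [0, -0.001, 0, 0, 0, 0],
    [0, -0.0015, 0, 0, 0, 0],
    [0, -0.0015, 0, 0, 0, 0],
  ],
)

```text
time_s: 10.72
eef_pos: [0.5098, -0.3022, 0.0901]
eef_rot: [0.003, 0.831, 0.556, 0.002]
ft_force: [3.7, -0.2, 6.6]
gripper_width: 0.0178
grasp_force: 19.9
```

apply_moves(
  steps=[
    [0, -0.001, 0, 0, 0, 0],
    [0, -0.0015, 0, 0, 0, 0],
    [0, -0.0015, 0, 0, 0, 0],
  ],
)

```text
time_s: 10.97
eef_pos: [0.509, -0.3019, 0.0901]
eef_rot: [0.003, 0.831, 0.556, 0.002]
ft_force: [6.5, -1.4, 4.2]
gripper_width: 0.0181
grasp_force: 19.8
```

The grip meets a solid stop at one end and a growing spring-back at the other, so the notch lies just before the stop. I'll put the lever back there and let go.

apply_moves(
  steps=[
    [0, 0.003, 0, 0, 0, 0],
    [0, 0.006, 0, 0, 0, 0],
    [0, 0.0075, 0, 0, 0, 0],
    [0, 0.0075, 0, 0, 0, 0],
  ],
)

```text
time_s: 11.3
eef_pos: [0.513, -0.3042, 0.0899]
eef_rot: [0.001, 0.831, 0.557, 0.0]
ft_force: [-1.7, 1.6, 12.3]
gripper_width: 0.0176
grasp_force: 20.4
```

apply_moves(
  steps=[
    [0, 0, 0, 0, 0, 0],
    [0, 0, 0, 0, 0, 0],
    [0, 0, 0, 0, 0, 0],
    [0, 0, 0, 0, 0, 0],
    [0, 0, 0, 0, 0, 0],
    [0, 0, 0, 0, 0, 0],
  ],
  hand=0,
)

```text
time_s: 11.8
eef_pos: [0.5123, -0.3035, 0.0878]
eef_rot: [-0.0, 0.831, 0.556, -0.0]
ft_force: [0.6, 0.2, -0.0]
gripper_width: 0.0856
grasp_force: 0.0
```

```bash
python3 - <<'E'
from h import *
s=get_state();print(s['eef_pos'],s['time_s'],s['gripper_width'])
p=s['eef_pos'];print(row((p[0],p[1],.25),-22),row((.5805,-.160,.25),-22))
E
```

```text
[ 0.51234149 -0.30346812  0.08782321] 11.8 0.08559712599942014
[0.0, -0.0001, -0.1622, -0.0002, -0.0, -0.0021] [0.1586, 0.0083, -0.1622, -0.0002, -0.0, -0.0021]
```

apply_moves(
  steps=[
    [0, 0, -0.04, 0, 0, 0],
    [0, 0, -0.08, 0, 0, 0],
    [0, 0, -0.12, 0, 0, 0],
    [0.025, 0, -0.15, 0, 0, 0],
    [0.065, 0.003, -0.1622, 0, 0, 0],
    [0.1, 0.005, -0.1622, 0, 0, 0],
    [0.14, 0.007, -0.1622, 0, 0, 0],
    [0.1586, 0.0083, -0.1622, 0, 0, 0],
  ],
)

```text
time_s: 12.47
eef_pos: [0.5828, -0.154, 0.2505]
eef_rot: [-0.001, 0.829, 0.559, 0.001]
ft_force: [0.7, 0.7, 0.2]
gripper_width: 0.0854
grasp_force: 0.0
```

apply_moves(
  steps=[
    [0, 0, 0.03, 0, 0, 0],
    [0, 0, 0.06, 0, 0, 0],
    [0, 0, 0.09, 0, 0, 0],
    [0, 0, 0.11, 0, 0, 0],
    [0, 0, 0.125, 0, 0, 0],
    [0, 0, 0.132, 0, 0, 0],
    [0, 0, 0.132, 0, 0, 0],
    [0, 0, 0.132, 0, 0, 0],
  ],
)

```text
time_s: 13.13
eef_pos: [0.5808, -0.1603, 0.1186]
eef_rot: [0.0, 0.831, 0.556, 0.0]
ft_force: [0.3, -0.5, 0.3]
gripper_width: 0.0856
grasp_force: 0.0
```

```bash
python3 - <<'E'
from h import *
s=get_state();print(s['eef_pos'],s['qpos'],s['time_s'],s['ft_force'])
b=capture('top')
for c in ('top',): print([(np.round(r['pixel'],1),r['p']) for r in landmark_of('lever_grip',c)])
def blob(im,c,r=6,thr=45):
    g=im.max(2).astype(float); x,y=c; sub=g[y-r:y+r+1,x-r:x+r+1]; w=np.clip(thr*1.6-sub,0,thr); 
    yy,xx=np.mgrid[y-r:y+r+1,x-r:x+r+1]; return np.array([(w*xx).sum(),(w*yy).sum()])/w.sum()
print(blob(b,(319,213),5)); print(b.max(2)[209:218,314:324])
E
```

```text
[ 0.58083386 -0.16033482  0.11858895] [-0.06427054  0.53765618  0.36756608  1.82966951 -0.25416933  0.82027183
  0.03959603] 13.1333 [ 0.34980276 -0.53119121  0.3140603 ]
[(array([319.4, 213.1]), 0.67), (array([273.2, 240.8]), 0.59)]
[318.01318458 213.80730223]
[[129 129 128 130 129 128 130 145 145 147]
 [125 127 129 128 127 127 130 147 147 147]
 [ 79 103 126 125  74  72 110 142 146 146]
 [ 71  73  64  23  24  30  24  77 142 144]
 [ 71  58  30  21  34  39  30  54 144 146]
 [ 77  55  19  19  29  35  28  54 145 147]
 [117  76  28  17  19  23  30  89 148 147]
 [144 119  56  41  46  48  87 146 149 148]
 [146 147 145 120 147 148 149 149 149 148]]
```

apply_moves(
  steps=[
    [0, 0, 0, 0, 0, 0],
    [0, 0, 0, 0, 0, 0],
    [0, 0, 0, 0, 0, 0],
    [0, 0, 0, 0, 0, 0],
    [0, 0, 0, 0, 0, 0],
  ],
  hand=1,
  newtons=50,
)

```text
time_s: 13.65
eef_pos: [0.5809, -0.1601, 0.1192]
eef_rot: [0.0, 0.831, 0.556, 0.0]
ft_force: [-0.8, 1.7, 5.6]
gripper_width: 0.0427
grasp_force: 50.2
```

```bash
cat > st.py <<'E'
from h import *
s=get_state();q=s['eef_rot'];y=R.from_quat([q[1],q[2],q[3],q[0]]).as_matrix()[:,1]
print(np.round(s['eef_pos'],4),'yaw',np.degrees(np.arctan2(y[1],y[0])).round(1),'F',s['ft_force'].round(1),'M',s['moment'].round(2),'q7',s['qpos'][6].round(2),s['gripper_width'].round(4),s['grasp_force'],s['time_s'])
E
python3 st.py
```

```text
Traceback (most recent call last):
  File "st.py", line 3, in <module>
    print(np.round(s['eef_pos'],4),'yaw',np.degrees(np.arctan2(y[1],y[0])).round(1),'F',s['ft_force'].round(1),'M',s['moment'].round(2),'q7',s['qpos'][6].round(2),s['gripper_width'].round(4),s['grasp_force'],s['time_s'])
                                                                                                                                                                   ^^^^^^^^^^^^^^^^^^^^^^^^
AttributeError: 'float' object has no attribute 'round'
```

```bash
sed -i "s/s\['gripper_width'\].round(4)/round(s['gripper_width'],4)/" st.py; python3 st.py
```

```text
[ 0.5809 -0.1601  0.1192] yaw -22.4 F [-0.8  1.7  5.6] M [0.15 0.42 0.02] q7 0.04 0.0427 50.17117649316788 13.65
```

apply_moves(
  steps=[
    [0, 0, 0, 0, 0, -0.02],
    [0, 0, 0, 0, 0, -0.04],
    [0, 0, 0, 0, 0, -0.06],
    [0, 0, 0, 0, 0, -0.08],
    [0, 0, 0, 0, 0, -0.08],
  ],
)

```text
time_s: 14.07
eef_pos: [0.5807, -0.1597, 0.1197]
eef_rot: [-0.0, 0.754, 0.657, 0.001]
ft_force: [-3.3, 1.8, 9.7]
gripper_width: 0.0429
grasp_force: 50.8
```

```bash
python3 st.py
```

```text
[ 0.5807 -0.1597  0.1197] yaw -7.9 F [-3.3  1.8  9.7] M [ 0.44  0.88 -0.07] q7 0.26 0.0429 50.752031207084656 14.0667
```

apply_moves(
  steps=[
    [0, 0, 0, 0, 0, -0.02],
    [0, 0, 0, 0, 0, -0.04],
    [0, 0, 0, 0, 0, -0.05],
    [0, 0, 0, 0, 0, -0.05],
  ],
)

```text
time_s: 14.4
eef_pos: [0.5806, -0.1597, 0.1201]
eef_rot: [-0.0, 0.701, 0.714, 0.001]
ft_force: [-4.3, 2.5, 13.6]
gripper_width: 0.0427
grasp_force: 51.3
```

```bash
python3 st.py
```

```text
[ 0.5806 -0.1597  0.1201] yaw 1.0 F [-4.3  2.5 13.6] M [ 0.56  1.17 -0.14] q7 0.39 0.0427 51.27210259437561 14.4
```

apply_moves(
  steps=[
    [0, 0, -0.0015, 0, 0, -0.02],
    [0, 0, -0.002, 0, 0, -0.05],
    [0, 0, -0.0025, 0, 0, -0.08],
    [0, 0, -0.003, 0, 0, -0.11],
    [0, 0, -0.003, 0, 0, -0.11],
  ],
)

```text
time_s: 14.82
eef_pos: [0.5804, -0.1601, 0.1221]
eef_rot: [-0.0, 0.567, 0.824, 0.0]
ft_force: [-3.2, 1.5, 7.4]
gripper_width: 0.0429
grasp_force: 50.8
```

```bash
python3 st.py
```

```text
[ 0.5804 -0.1601  0.1221] yaw 21.0 F [-3.2  1.5  7.4] M [0.19 0.62 0.01] q7 0.68 0.0429 50.84488693624735 14.8167
```

It turns with almost no torque and rises, so the thread is right-hand. I carry on anticlockwise.

apply_moves(
  steps=[
    [0, 0, -0.001, 0, 0, -0.03],
    [0, 0, -0.0015, 0, 0, -0.06],
    [0, 0, -0.002, 0, 0, -0.09],
    [0, 0, -0.0025, 0, 0, -0.12],
    [0, 0, -0.003, 0, 0, -0.15],
    [0, 0, -0.0035, 0, 0, -0.18],
    [0, 0, -0.004, 0, 0, -0.21],
    [0, 0, -0.004, 0, 0, -0.21],
  ],
)

```text
time_s: 15.48
eef_pos: [0.5802, -0.1602, 0.1248]
eef_rot: [-0.0, 0.27, 0.963, 0.0]
ft_force: [-0.9, 0.4, -1.3]
gripper_width: 0.0427
grasp_force: 51.0
```

```bash
python3 st.py
```

```text
[ 0.5802 -0.1602  0.1248] yaw 58.7 F [-0.9  0.4 -1.3] M [-0.   -0.02  0.  ] q7 1.25 0.0427 50.96551638096571 15.4833
```

apply_moves(
  steps=[
    [0, 0, -0.003, 0, 0, 0],
    [0, 0, -0.006, 0, 0, 0],
    [0, 0, -0.009, 0, 0, 0],
    [0, 0, -0.012, 0, 0, 0],
    [0, 0, -0.012, 0, 0, 0],
  ],
)

```text
time_s: 15.9
eef_pos: [0.5812, -0.1602, 0.1382]
eef_rot: [0.001, 0.271, 0.963, 0.0]
ft_force: [-0.0, -0.4, -1.8]
gripper_width: 0.0426
grasp_force: 51.0
```

```bash
python3 st.py
```

```text
[ 0.5812 -0.1602  0.1382] yaw 58.6 F [-0.  -0.4 -1.8] M [-0.03 -0.01 -0.02] q7 1.25 0.0426 50.99133677780628 15.9
```

apply_moves(
  steps=[
    [0, 0, -0.012, 0, 0, 0],
    [0, 0, -0.026, 0, 0, 0],
    [0, 0, -0.042, 0, 0, 0],
    [0, 0, -0.058, 0, 0, 0],
    [0, 0, -0.072, 0, 0, 0],
    [0, 0, -0.082, 0, 0, 0],
    [0, 0, -0.082, 0, 0, 0],
    [0, 0, -0.082, 0, 0, 0],
  ],
)

```text
time_s: 16.57
eef_pos: [0.5808, -0.1601, 0.2199]
eef_rot: [0.001, 0.271, 0.963, 0.0]
ft_force: [0.6, -0.0, -2.8]
gripper_width: 0.0427
grasp_force: 51.3
```

apply_moves(
  steps=[
    [0, 0, 0, 0, 0, 0],
    [0, 0, 0, 0, 0, 0],
    [0, 0, 0, 0, 0, 0],
    [0, 0, 0, 0, 0, 0],
    [0, 0, 0, 0, 0, 0],
    [0, 0, 0, 0, 0, 0],
  ],
)

```text
time_s: 17.07
eef_pos: [0.5805, -0.1601, 0.219]
eef_rot: [-0.0, 0.271, 0.963, -0.0]
ft_force: [0.2, 0.1, -2.6]
gripper_width: 0.0427
grasp_force: 51.3
```

```bash
python3 st.py; python3 - <<'E'
from h import *
a=capture('side');b=capture('top')
a=cv2.resize(a[150:260,200:310],None,fx=3.5,fy=3.5,interpolation=cv2.INTER_CUBIC);b=cv2.resize(b[150:260,250:360],None,fx=3.5,fy=3.5,interpolation=cv2.INTER_CUBIC)
save('c5.png',np.hstack([a,b]))
E
```

```text
[ 0.5805 -0.1601  0.219 ] yaw 58.6 F [ 0.2  0.1 -2.6] M [-0.02 -0.02  0.02] q7 1.25 0.0427 51.28107972443104 17.0667
```

View pics/c5.png

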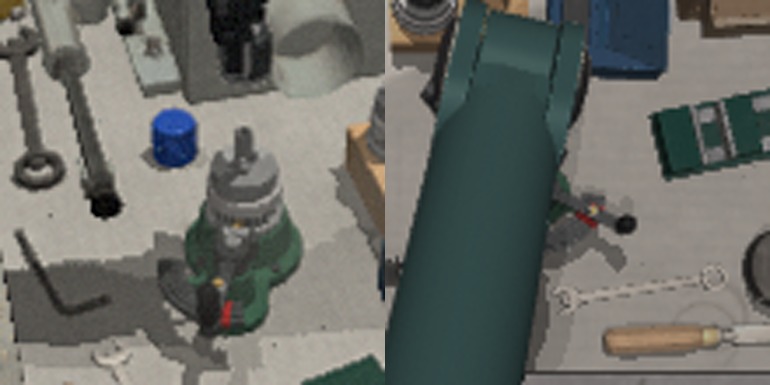

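The side view shows the bare stud at (243,145) with the nut held above it. The lever grip is still at the red marks, at (210,305) in side and (625,223) in top. I'm handing in.

```bash
python3 -c "
from rig import finish_job; print(finish_job())"
```

```text
the job is handed in; nothing more can be done
None
```

The job is handed in: the lever is in the red-marked notch as far as feel and pictures tell, and the stand arbor's nut unscrewed anticlockwise (right-hand thread; it gave at once, so I never tried clockwise) and is held upright and still about 10 cm above its seat, though `finish_job` returned no verdict.

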